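# Flip open the yellow-tabbed parts boxes for counting

## Robot

A 6-joint arm with a two-finger parallel gripper is mounted at the origin on the work surface. World frame = base frame: x ahead of the robot, y to its left, z up, the work surface at z = 0. Lengths are in m, angles in degrees, forces in N, time in s.
With the tool pointing down it reaches from about 0.3 to 0.75 m from the base axis. Payload 8.5 kg.
Tool frame: the origin (TCP) lies midway between the tips of the shut fingers; the grasp point (between the pads) lies env.tcp_to_grasp behind it (env.tcp_to_grasp is the distance from the TCP to the grasp point, in m); z points along the fingers, y is the line along which they close (so a half turn about z gives the same grasp; the last joint's range is limited). The gripper opens to 85 mm and grips with 20 to 120 N. Pads are 22 mm wide; open, the fingers measure 114 mm over their backs; the gripper's body (76 mm by 85 mm) begins 54 mm behind the grasp point. The pads swing forward as they close: fully open they stand 13 mm farther back than shut.
Start: joints at [60.143, 21.807, 74.336, -0, 83.858, -12.336], TCP at [0.166, 0.524, 0.231] pointing down, gripper open.
Joint ranges: [-178.18, 178.18], [-50.72, 133.34], [12.68, 142.11], [-81.47, 261.47], [9.98, 163.14], [-165.26, 165.26]. Speed limits (degrees/s): [136.94, 136.94, 180, 180, 180, 180].

## Interface

Orientations are given as a 3x3 rotation matrix whose columns are the frame's x, y, z axes.
In Python, from rig import observe, optics, job, env gives the robot as it stands. The module is installed in compiled form; this text tells all that it offers.
- The arm moves only by the shell command python3 -m jog 'ROWS' [FORCE]. ROWS is JSON, a list of rows, each a list of 7 numbers: the turn, a rotation vector about the tool's x, y, z in rad, then the shift along the tool's x, y, z in m, then the opening in per cent of the stroke, from 0 (shut) to 100 (fully open). A call has 1 to 10 rows; each row shifts and turns the commanded pose from where the row before left it, along the tool's axes as they then stand; what a row does not reach is not made up. A row lasts 1/8 s, in which the tool goes at most 62.5 mm and 10.7 degrees, less where a joint would pass 70% of its speed; a pose out of reach is approached as far as the arm can. A call is refused whole if a number of a shift passes 0.0625 or a number of a turn 0.188, either way. A call with a gripper value outside its range is refused whole. The fingers move at their own pace and stop on an object; FORCE is the grip in N (left out, the last holds). Time passes only in rows, so rows that do not move let the fingers close. It gives the time, the measured TCP pose, the force, the opening and the grip force at its end, in the units of the state.
- observe(): the state, without advancing time (a new reading comes with each control period).
- optics.get_image(name): name is "scene" or "side" or "wrist"; returns a dict with "pixels" (420x560x3 uint8, red, green, blue), "mtx" (3x3 intrinsics, pixels), "dist_coeffs" ([k1, k2, p1, p2, k3] as OpenCV has them; the pictures are not rectified), "rvec" (rotation vector, rad) and "tvec" (3), from world to camera coordinates, as OpenCV has them. Camera axes: x right, y down, z forward; pixel columns grow to the right and rows downward; lengths in m; the calibration is good to about 2 mm. A picture is of the moment at which its call begins. There is no depth.
- job.close_job(): hands the job in; it is judged then, once.
The state is a dict: "time_s": time; "q": joint angles; "qvel": joint speeds; "joint_efforts": joint torques, N m; "position": TCP position; "tool_rot": TCP orientation; "ft_force": force on the tool from outside, world axes, zero at the start; "wrist_torque": the same for the moment, N m; "grip_width": finger opening in m; "gripper_force": force on a finger pad.
Only numpy, scipy, OpenCV 4.12 (cv2) and the standard library are available. Lean on these libraries where they do the work, as an engineer would, in place of code of your own. Each camera call takes 0.05 s, during which the arm holds its last target. There are 200 camera calls.

## Task

Open the two parts boxes with yellow tabs for the stock count: push each tab up and over with the fingertips until the lid has gone past upright and lies back on its stop by itself. Do not fling the lids, do not shove or lift the boxes, keep the red-tabbed box shut, and leave the other things on the bench where they are.

Things in the scene. Friction and masses are not known exactly. Their poses are not given: they have to be found in the camera images.
- box_yellow1: Blue plastic parts box with a yellow pull tab on its hinged lid, full of hardware: 120 (x) by 130 (y) by 80 mm high, 2.2 kg, standing loose on the bench. Origin: centre of its underside. Its front (tab side, local -x) faces roughly towards the robot; the lid's hinge line runs along local y, at local x = +60 mm, z = 80.5 mm.
- lid_yellow1 (a joint): Hinge angle of that box's lid (120 mm deep, 130 mm wide, 4 mm thick, about 0.12 kg, damped hinge), rad: 0 shut, grows as the front edge rises; beyond about 1.6 the lid falls back by itself onto its stop at 1.95 and stays there; below about 1.4 it falls shut.
- lid_yellow1_tab (a point): Middle of the outer edge of the yellow pull tab: a plate 70 mm wide (y), 4 thick, 40 long, sloping 45 degrees out and up from the lid's front edge. Shut, this edge overhangs the box's front by 27 mm, 110 mm above the bench, with free space below for a finger. In the lid's frame (origin on the hinge line, box axes when shut): x -147, z +30 mm; the lid's front edge is at x -120, z 0.
- box_yellow2: Blue plastic parts box with a yellow pull tab on its hinged lid, full of hardware: 120 (x) by 130 (y) by 80 mm high, 2.2 kg, standing loose on the bench. Origin: centre of its underside. Its front (tab side, local -x) faces roughly towards the robot; the lid's hinge line runs along local y, at local x = +60 mm, z = 80.5 mm.
- lid_yellow2 (a joint): Hinge angle of that box's lid (120 mm deep, 130 mm wide, 4 mm thick, about 0.12 kg, damped hinge), rad: 0 shut, grows as the front edge rises; beyond about 1.6 the lid falls back by itself onto its stop at 1.95 and stays there; below about 1.4 it falls shut.
- lid_yellow2_tab (a point): Middle of the outer edge of the yellow pull tab: a plate 70 mm wide (y), 4 thick, 40 long, sloping 45 degrees out and up from the lid's front edge. Shut, this edge overhangs the box's front by 27 mm, 110 mm above the bench, with free space below for a finger. In the lid's frame (origin on the hinge line, box axes when shut): x -147, z +30 mm; the lid's front edge is at x -120, z 0.
- box_red: Blue plastic parts box with a red pull tab on its hinged lid, full of hardware: 120 (x) by 130 (y) by 80 mm high, 2.2 kg, standing loose on the bench. Origin: centre of its underside. Its front (tab side, local -x) faces roughly towards the robot; the lid's hinge line runs along local y, at local x = +60 mm, z = 80.5 mm.
- lid_red (a joint): Hinge angle of that box's lid (120 mm deep, 130 mm wide, 4 mm thick, about 0.12 kg, damped hinge), rad: 0 shut, grows as the front edge rises; beyond about 1.6 the lid falls back by itself onto its stop at 1.95 and stays there; below about 1.4 it falls shut.
- lid_red_tab (a point): Middle of the outer edge of the red pull tab: a plate 70 mm wide (y), 4 thick, 40 long, sloping 45 degrees out and up from the lid's front edge. Shut, this edge overhangs the box's front by 27 mm, 110 mm above the bench, with free space below for a finger. In the lid's frame (origin on the hinge line, box axes when shut): x -147, z +30 mm; the lid's front edge is at x -120, z 0.
- tape_roll: Bystander: orange tape roll lying flat, 54 mm across, 22 mm high; origin at the centre of its underside.
- reel: Bystander: small black reel standing on its flange, 48 mm across, 28 mm high; origin at the centre of its underside.
- jar: Bystander: whitish screw-top jar, 52 mm across, 70 mm high; origin at the centre of its underside.
- carton: Bystander: cardboard carton 70 by 100 by 50 mm; origin at the centre of its underside.
- wrench: Bystander: steel wrench lying on the bench; origin on its underside.
- tray: Bystander: open blue tray of flat packets, 160 by 110 by 45 mm, no lid; origin at the centre of its underside.
Not all that is in view belongs to the job. Leave any turquoise look-alike of the box_red alone.

How it is judged:
By the outcome, as a careful person would: the job done as asked, in the order asked, and still so for the second after the job is handed in, with the robot touching nothing.
It also fails if it takes over 58 s, if anything falls off the work surface, if the arm or the gripper's body presses on something with over 40 N, if the wrist force passes 120 N, or if a joint passes its speed limit or range.

## Working session

There is one attempt and no reset: what is moved stays moved. The work goes in short steps, Python scripts to look and compute and a shell command to move; the robot and the scene stay as the last step left them, time stands still between calls to the robot, and variables do not carry over. Pictures are saved under pics/ and viewed, at most 10 in all, crops included, and the job is handed in when it is done.

```bash
mkdir -p pics; python3 - <<'E'
from rig import observe, optics, env
import cv2,pickle
s=observe();print(s['time_s'],s['position'],s['tool_rot'],env.tcp_to_grasp,s['grip_width'])
d={}
for n in("scene","side"):
    d[n]=optics.get_image(n);cv2.imwrite(f'pics/{n}1.png',d[n]['pixels'][:,:,::-1])
pickle.dump(d,open('v1.pkl','wb'))
E
```

```text
0.0 [0.16543927 0.52422535 0.23070866] [[-9.53609405e-01  3.01045812e-01 -7.22299993e-04]
 [ 3.01046525e-01  9.53608595e-01 -1.27951993e-03]
 [ 3.03597364e-04 -1.43760815e-03 -9.99998921e-01]] 0.0187 0.08533911520225526
```

View pics/scene1.png

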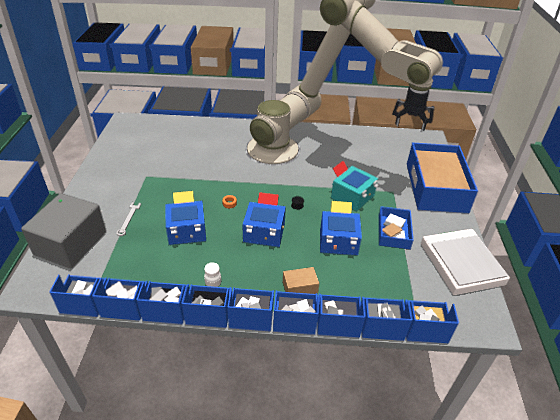

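View pics/side1.png

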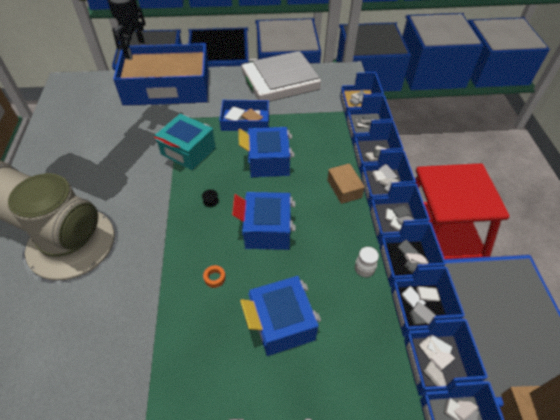

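The scene view shows yellow tabs at (183,198) and (341,208), a red one at (268,199), and a turquoise look-alike with a red tab at (352,183). The targets are the two blue boxes with yellow tabs. In the side view these are at (252,314) and (245,140). Next I measure the tabs and crop to confirm.

```bash
cat > h.py <<'E'
import cv2,numpy as np
def ray(im,uv,z):
    R,_=cv2.Rodrigues(np.array(im['rvec'],float));t=np.array(im['tvec'],float).ravel()
    p=cv2.undistortPoints(np.array(uv,float).reshape(-1,1,2),np.array(im['mtx']),np.array(im['dist_coeffs'])).reshape(-1,2)
    d=np.c_[p,np.ones(len(p))]@R; c=-R.T@t
    return c+d*((z-c[2])/d[:,2])[:,None]
def yellow(im):
    h=cv2.cvtColor(im['pixels'],cv2.COLOR_RGB2HSV)
    m=cv2.inRange(h,(20,130,90),(34,255,255))
    cs,_=cv2.findContours(m,cv2.RETR_EXTERNAL,cv2.CHAIN_APPROX_NONE)
    return [c for c in cs if cv2.contourArea(c)>60]
def quad(c):
    c=cv2.convexHull(c)
    for e in np.arange(1,12,.25):
        q=cv2.approxPolyDP(c,e,True)
        if len(q)<=4: return q.reshape(-1,2)
E
python3 - <<'E'
import pickle,cv2,numpy as np
from h import *
d=pickle.load(open('v1.pkl','rb'))
for n in d:
    for c in yellow(d[n]):
        q=quad(c);print(n,cv2.contourArea(c),q.tolist())
        for z in(.110,.082):print(z,ray(d[n],q,z)[:,:2].round(4).tolist())
a=d['scene']['pixels'][170:260,150:400];b=d['side']['pixels'][110:360,190:330]
a=cv2.resize(a,None,fx=2,fy=2,interpolation=2);b=cv2.resize(b,None,fx=2,fy=2,interpolation=2)
o=np.zeros((500,790,3),np.uint8);o[:180,:500]=a;o[:500,505:785]=b
cv2.imwrite('pics/crop1.png',o[:,:,::-1])
E
```

```text
scene 189.5 [[332, 201], [350, 202], [350, 212], [331, 211]]
0.11 [[0.4644, 0.2395], [0.4635, 0.3024], [0.5167, 0.2996], [0.5179, 0.2348]]
0.082 [[0.4307, 0.2432], [0.4299, 0.3078], [0.4844, 0.305], [0.4856, 0.2385]]
scene 178.0 [[192, 191], [193, 200], [174, 202], [173, 193]]
0.11 [[0.4578, -0.2565], [0.5064, -0.2432], [0.5234, -0.3065], [0.4754, -0.3212]]
0.082 [[0.424, -0.2658], [0.4739, -0.2522], [0.4913, -0.3172], [0.442, -0.3323]]
side 315.5 [[241, 300], [252, 302], [260, 329], [248, 327]]
0.11 [[0.4602, -0.2546], [0.4841, -0.2612], [0.4986, -0.3239], [0.4736, -0.3177]]
0.082 [[0.4589, -0.2406], [0.4836, -0.2474], [0.4985, -0.3122], [0.4727, -0.3058]]
side 123.5 [[239, 130], [247, 135], [248, 149], [239, 144]]
0.11 [[0.4669, 0.3021], [0.4901, 0.2785], [0.4911, 0.219], [0.4657, 0.2415]]
0.082 [[0.4658, 0.3341], [0.4897, 0.3097], [0.4907, 0.2482], [0.4645, 0.2715]]
```

View pics/crop1.png

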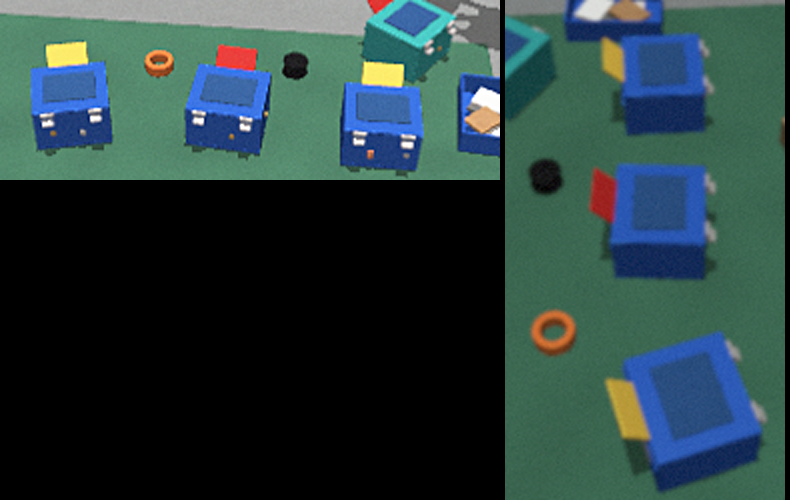

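The crop confirms the two targets: blue boxes with yellow tabs at scene (183,198) and (341,208). The blue box with the red tab sits between them and the turquoise look-alike is separate. Next I check the turquoise box's clearance to tab B.

```bash
python3 - <<'E'
import pickle,cv2,numpy as np
from h import *
d=pickle.load(open('v1.pkl','rb'))
for n in d:
    h=cv2.cvtColor(d[n]['pixels'],cv2.COLOR_RGB2HSV)
    m=cv2.inRange(h,(80,110,60),(97,255,255))
    cs,_=cv2.findContours(m,cv2.RETR_EXTERNAL,cv2.CHAIN_APPROX_NONE)
    c=max(cs,key=cv2.contourArea)
    q=cv2.approxPolyDP(cv2.convexHull(c),2.5,True).reshape(-1,2)
    print(n,q.tolist())
    for z in(.085,0):print(z,ray(d[n],q,z)[:,:2].round(3).tolist())
E
```

```text
scene [[351, 166], [377, 178], [374, 195], [357, 210], [331, 197], [333, 181]]
0.085 [[0.213, 0.323], [0.28, 0.418], [0.385, 0.397], [0.475, 0.33], [0.412, 0.24], [0.317, 0.249]]
0 [[0.093, 0.34], [0.166, 0.444], [0.279, 0.421], [0.376, 0.348], [0.308, 0.251], [0.205, 0.261]]
side [[179, 114], [213, 129], [215, 148], [192, 170], [161, 153], [155, 134]]
0.085 [[0.277, 0.419], [0.386, 0.34], [0.393, 0.256], [0.33, 0.17], [0.236, 0.245], [0.211, 0.329]]
0 [[0.256, 0.524], [0.375, 0.438], [0.383, 0.346], [0.313, 0.252], [0.211, 0.334], [0.183, 0.426]]
```

```bash
python3 -m jog '[[0,0,-0.155,0,0,0,0],[0,0,-0.155,0,0,0,0],[0,-0.175,0,0,0,0,0],[0,-0.175,0,0,0,0,0],[0,-0.175,0,0,0,0,0],[0,-0.175,0,0,0,0,0]]'
python3 -m jog '[[0,0,0,-0.021,-0.044,0.026,0],[0,0,0,-0.021,-0.044,0.026,0],[0,0,0,-0.021,-0.044,0.026,0],[0,0,0,-0.021,-0.044,0.026,0],[0,0,0,-0.021,-0.044,0.026,0],[0,0,0,-0.021,-0.044,0.026,0],[0,0,0,0,0,0,0]]'
cat > plan.py <<'E'
# print tool-frame deltas from the measured pose: pre, under, contact, then arc
import sys,numpy as np
from rig import observe
E=np.array([float(sys.argv[1]),float(sys.argv[2])]);yaw=np.radians(float(sys.argv[3]));off=float(sys.argv[4])
X=np.array([np.cos(yaw),np.sin(yaw),0]);Y=np.array([-X[1],X[0],0]);Z=np.array([0,0,1.])
H=np.r_[E,0]+.147*X+.0805*Z+off*Y
s=observe();R=np.array(s['tool_rot']);p=np.array(s['position'])
want=np.c_[-np.cos(.7)*X-np.sin(.7)*Z,Y,np.sin(.7)*X-np.cos(.7)*Z]
from scipy.spatial.transform import Rotation as Ro
print('t',s['time_s'],'rot err (tool)',Ro.from_matrix(R.T@want).as_rotvec().round(3))
u=-want[:,0];f=want[:,2]
def tcp(th,k):
    a=-.120-k*.707-.002;b=k*.707-.002
    return H+(a*np.cos(th)+b*np.sin(th))*X+(-a*np.sin(th)+b*np.cos(th))*Z-.011*u
c=tcp(0,.02)
P=[('pre',c-.012*u-.08*f),('under',c-.012*u),('contact',c)]
P+=[(f'{t:.0f}',tcp(np.radians(t),.02+.008*min(t/90,1))) for t in list(range(4,92,4))+[91,94,97,100]]
P+=[('back',P[-1][1]-.12*f)]
for n,q in P:
    print(n,q.round(3),((q-p)@want*1000).round(1));p=q
E
python3 plan.py 0.465 0.2715 0.5 -0.008
```

```text
time_s: 0.85
position: [0.1653, 0.5246, 0.2317]
tool_rot: [[-0.761, -0.005, 0.648], [-0.003, 1.0, 0.004], [-0.648, 0.001, -0.761]]
ft_force: [0.9, 0.4, -0.3]
grip_width: -0.0003
gripper_force: 0.0
time_s: 1.72
position: [0.3653, 0.2577, 0.1927]
tool_rot: [[-0.765, 0.004, 0.644], [0.002, 1.0, -0.003], [-0.644, -0.001, -0.765]]
ft_force: [0.9, -0.2, -0.7]
grip_width: 0.0
gripper_force: 0.0
t 1.725 rot err (tool) [-0.009 -0.001 -0.009]
pre [0.407 0.263 0.139] [ 2.9  4.9 67.8]
under [0.458 0.263 0.078] [ 0. -0. 80.]
contact [0.468 0.264 0.086] [-12.   0.   0.]
4 [0.468 0.264 0.095] [-7.  -0.  -6.8]
8 [0.47  0.264 0.105] [-7.5  0.  -6.3]
12 [0.472 0.264 0.114] [-7.9 -0.  -5.8]
16 [0.475 0.264 0.124] [-8.3 -0.  -5.2]
20 [0.479 0.264 0.133] [-8.7  0.  -4.6]
24 [0.483 0.264 0.142] [-9. -0. -4.]
28 [0.488 0.264 0.15 ] [-9.3  0.  -3.3]
32 [0.494 0.264 0.159] [-9.5 -0.  -2.7]
36 [0.5   0.264 0.166] [-9.7  0.  -2. ]
40 [0.507 0.264 0.174] [-9.9 -0.  -1.3]
44 [0.514 0.264 0.181] [-10.   -0.   -0.6]
48 [0.522 0.264 0.187] [-10.    0.    0.1]
52 [0.53  0.264 0.193] [-10.   -0.    0.8]
56 [0.539 0.264 0.198] [-9.9  0.   1.5]
60 [0.547 0.264 0.203] [-9.8 -0.   2.3]
64 [0.557 0.264 0.206] [-9.6  0.   3. ]
68 [0.566 0.264 0.21 ] [-9.4 -0.   3.6]
72 [0.576 0.264 0.212] [-9.1  0.   4.3]
76 [0.586 0.265 0.214] [-8.8 -0.   5. ]
80 [0.596 0.265 0.215] [-8.5  0.   5.6]
84 [0.606 0.265 0.216] [-8.1  0.   6.2]
88 [0.616 0.265 0.216] [-7.6 -0.   6.8]
91 [0.624 0.265 0.215] [-5.3 -0.   5.4]
94 [0.631 0.265 0.214] [-4.8 -0.   5.7]
97 [0.639 0.265 0.212] [-4.5 -0.   6. ]
100 [0.646 0.265 0.21 ] [-4.2  0.   6.2]
back [0.568 0.264 0.302] [   0.   -0. -120.]
```

```bash
python3 -m jog '[[0,0,0,0.001,0.002,0.034,0],[0,0,0,0.002,0.003,0.034,0],[0,0,0,0,0,0.02,0],[0,0,0,0,0,0.02,0],[0,0,0,0,0,0.02,0],[0,0,0,0,0,0.02,0],[0,0,0,0,0,0,0]]'
python3 -m jog '[[0,0,0,-0.006,0,0,0],[0,0,0,-0.006,0,0,0],[0,0,0,-0.007,0,-0.007,0],[0,0,0,-0.0075,0,-0.006,0],[0,0,0,-0.008,0,-0.006,0],[0,0,0,0,0,0,0]]'
python3 - <<'E'
from rig import optics
import cv2,numpy as np
a=optics.get_image('scene')['pixels'][150:270,290:430];b=optics.get_image('side')['pixels'][90:210,180:320]
cv2.imwrite('pics/c2.png',cv2.resize(np.hstack([a,b]),None,fx=2.8,fy=2.8,interpolation=2)[:,:,::-1])
E
```

```text
time_s: 2.6
position: [0.4571, 0.2684, 0.0795]
tool_rot: [[-0.768, -0.005, 0.641], [-0.005, 1.0, 0.002], [-0.641, -0.002, -0.768]]
ft_force: [-0.4, 0.6, 0.2]
grip_width: -0.0001
gripper_force: 0.0
time_s: 3.35
position: [0.471, 0.2684, 0.118]
tool_rot: [[-0.766, -0.006, 0.643], [-0.005, 1.0, 0.003], [-0.643, -0.001, -0.766]]
ft_force: [1.1, 0.4, -0.4]
grip_width: -0.0004
gripper_force: 0.3
```

View pics/c2.png

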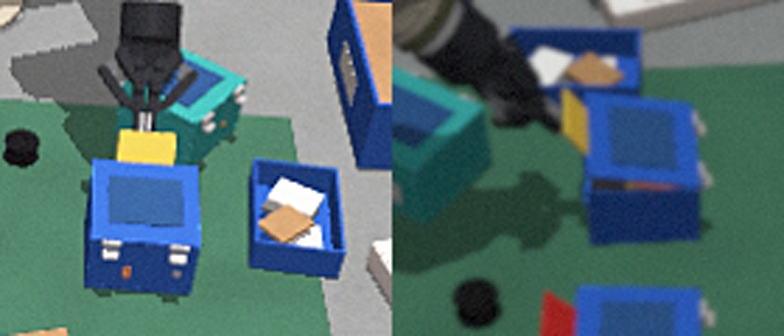

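The fingertip sits under the yellow tab of box B (crop (145,145)). The lid is ajar by about 12°, the box hasn't moved, and the turquoise box is clear. I carry on along the arc.

```bash
python3 -m jog '[[0,0,0,-0.0083,0,-0.005,0],[0,0,0,-0.0087,0,-0.0046,0],[0,0,0,-0.009,0,-0.004,0],[0,0,0,-0.0093,0,-0.0033,0],[0,0,0,-0.0095,0,-0.0027,0],[0,0,0,-0.0097,0,-0.002,0],[0,0,0,-0.0099,0,-0.0013,0],[0,0,0,-0.01,0,-0.0006,0],[0,0,0,-0.01,0,0,0],[0,0,0,-0.01,0,0.001,0]]'
python3 -m jog '[[0,0,0,-0.0099,0,0.0015,0],[0,0,0,-0.0098,0,0.0023,0],[0,0,0,-0.0096,0,0.003,0],[0,0,0,-0.0094,0,0.0036,0],[0,0,0,-0.0091,0,0.0043,0],[0,0,0,-0.0088,0,0.005,0],[0,0,0,-0.0085,0,0.0056,0],[0,0,0,0,0,0,0]]'
python3 - <<'E'
from rig import optics
import cv2,numpy as np
a=optics.get_image('scene')['pixels'][150:270,290:430];b=optics.get_image('side')['pixels'][90:210,180:320]
cv2.imwrite('pics/c3.png',cv2.resize(np.hstack([a,b]),None,fx=2.8,fy=2.8,interpolation=2)[:,:,::-1])
E
```

```text
time_s: 4.7
position: [0.5294, 0.268, 0.1945]
tool_rot: [[-0.768, -0.004, 0.641], [-0.004, 1.0, 0.001], [-0.641, -0.002, -0.768]]
ft_force: [-0.8, 0.7, -0.6]
grip_width: 0.0
gripper_force: 0.2
time_s: 5.7
position: [0.5963, 0.2681, 0.2171]
tool_rot: [[-0.767, -0.003, 0.642], [-0.003, 1.0, 0.001], [-0.642, -0.001, -0.767]]
ft_force: [0.1, 0.7, 0.9]
grip_width: -0.0001
gripper_force: 0.0
```

View pics/c3.png

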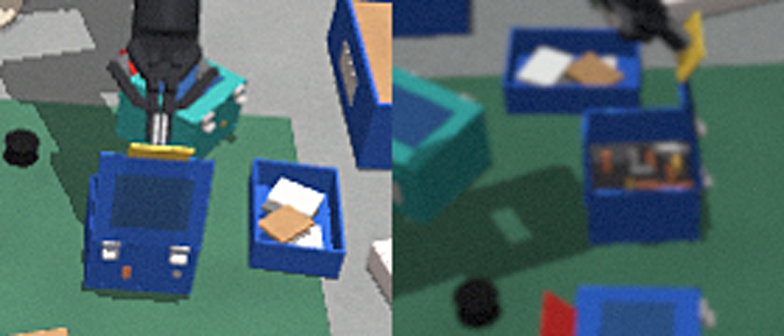

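The lid of B is at about 80° with the fingertip on its yellow tab (crop (690,50)), and the box is still in place. I push gently past upright and then back off.

```bash
python3 -m jog '[[0,0,0,-0.0081,0,0.0062,0],[0,0,0,-0.0076,0,0.0068,0],[0,0,0,-0.0053,0,0.0054,0],[0,0,0,-0.0048,0,0.0057,0],[0,0,0,-0.0045,0,0.006,0],[0,0,0,-0.0042,0,0.0062,0],[0,0,0,-0.004,0,0.0064,0],[0,0,0,0,0,0,0],[0,0,0,0,0,0,0]]'
python3 -m jog '[[0,0,0,0,0,-0.01,0],[0,0,0,0,0,-0.03,0],[0,0,0,0,0,-0.04,0],[0,0,0,0,0,-0.04,0],[0,0,0,0,0,0,0],[0,0,0,0,0,0,0],[0,0,0,0,0,0,0],[0,0,0,0,0,0,0]]'
python3 - <<'E'
from rig import optics
import cv2,numpy as np
a=optics.get_image('scene')['pixels'][150:270,290:430];b=optics.get_image('side')['pixels'][90:210,180:320]
cv2.imwrite('pics/c4.png',cv2.resize(np.hstack([a,b]),None,fx=2.8,fy=2.8,interpolation=2)[:,:,::-1])
E
```

```text
time_s: 6.92
position: [0.6524, 0.2684, 0.209]
tool_rot: [[-0.767, -0.004, 0.641], [-0.003, 1.0, 0.002], [-0.641, -0.001, -0.767]]
ft_force: [0.7, -0.2, -0.0]
grip_width: 0.0001
gripper_force: 0.0
time_s: 7.92
position: [0.5759, 0.2681, 0.3]
tool_rot: [[-0.768, -0.003, 0.64], [-0.003, 1.0, 0.001], [-0.64, -0.001, -0.768]]
ft_force: [-0.5, -0.0, -0.9]
grip_width: 0.0002
gripper_force: 0.0
```

View pics/c4.png

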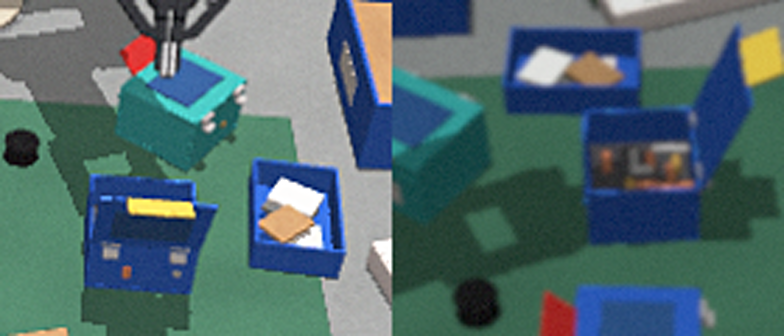

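Lid B now lies back on its stop (side crop (730,100)), and its box and the neighbours are undisturbed. I move on to box A.

```bash
python3 -m jog '[[0,0,0,0.016,-0.057,-0.007,0],[0,0,0,0.016,-0.057,-0.007,0],[0,0,0,0.016,-0.057,-0.007,0],[0,0,0,0.016,-0.057,-0.007,0],[0,0,0,0.016,-0.057,-0.007,0],[0,0,0,0.016,-0.057,-0.007,0],[0,0,0,0.016,-0.057,-0.007,0],[0,0,0,0.016,-0.057,-0.007,0],[0,0,0,0.016,-0.057,-0.007,0],[0,0,0,0.016,-0.057,-0.007,0]]'
python3 -m jog '[[-0.077,0,-0.092,0,0,0,0],[-0.077,0,-0.092,0,0,0,0],[0,0,0,0,0,0,0]]'
python3 plan.py 0.467 -0.2875 13.7 0 | head -5
```

```text
time_s: 9.28
position: [0.4332, -0.2905, 0.2759]
tool_rot: [[-0.792, 0.03, 0.61], [0.029, 1.0, -0.011], [-0.61, 0.009, -0.792]]
ft_force: [0.6, 0.9, -0.0]
grip_width: -0.0001
gripper_force: 0.0
time_s: 9.65
position: [0.4672, -0.2756, 0.3045]
tool_rot: [[-0.809, -0.168, 0.564], [-0.115, 0.985, 0.127], [-0.577, 0.038, -0.816]]
ft_force: [0.1, 0.2, -0.7]
grip_width: 0.0002
gripper_force: 0.0
t 9.65 rot err (tool) [-0.013 -0.083 -0.079]
pre [ 0.41  -0.301  0.139] [153.5 -11.5  87.1]
under [ 0.46  -0.289  0.078] [ 0.  0. 80.]
contact [ 0.469 -0.287  0.086] [-12.  -0.  -0.]
4 [ 0.47  -0.287  0.095] [-7.  -0.  -6.8]
```

```bash
python3 -m jog '[[-0.013,-0.083,-0.079,0,0,0,0],[0,0,0,0,0,0,0],[0,0,0,0,0,0,0]]'
python3 plan.py 0.467 -0.2875 13.7 0 | head -3
```

```text
time_s: 10.02
position: [0.4893, -0.2642, 0.3255]
tool_rot: [[-0.773, -0.203, 0.601], [-0.147, 0.979, 0.141], [-0.617, 0.021, -0.787]]
ft_force: [-0.9, -0.6, 0.4]
grip_width: -0.0002
gripper_force: 0.0
t 10.025 rot err (tool) [-0.006 -0.035 -0.04 ]
pre [ 0.41  -0.301  0.139] [185.6 -17.4  87.6]
under [ 0.46  -0.289  0.078] [ 0.  0. 80.]
```

```bash
python3 -m jog '[[0,0,0,0,0,0,0],[0,0,0,0,0,0,0]]'; python3 -c "
from rig import observe
s=observe();print(s['q'],s['qvel'])"; python3 plan.py 0.467 -0.2875 13.7 0 | head -3
```

```text
time_s: 10.28
position: [0.4898, -0.2644, 0.3262]
tool_rot: [[-0.772, -0.204, 0.602], [-0.148, 0.979, 0.141], [-0.618, 0.02, -0.786]]
ft_force: [-0.4, 0.2, -0.5]
grip_width: -0.0002
gripper_force: 0.0
[ -57.06064946    9.97340946   84.56659078   37.17264962   74.32782538
 -165.20647859] [ 0.12612544 -0.00102245 -0.35724561  0.01045906  0.11882117  0.03182406]
t 10.275 rot err (tool) [-0.006 -0.034 -0.039]
pre [ 0.41  -0.301  0.139] [186.3 -17.   87.8]
under [ 0.46  -0.289  0.078] [ 0.  0. 80.]
```

Joint 6 is at its limit. The gripper is symmetric, so I turn it half a turn about the tool z axis, high above the bench.

```bash
python3 -m jog '[[0,0,0.185,0,0,0,0],[0,0,0.185,0,0,0,0],[0,0,0.185,0,0,0,0],[0,0,0.185,0,0,0,0],[0,0,0.185,0,0,0,0],[0,0,0.185,0,0,0,0],[0,0,0.185,0,0,0,0],[0,0,0.185,0,0,0,0],[0,0,0.185,0,0,0,0],[0,0,0.185,0,0,0,0]]'
python3 -m jog '[[0,0,0.185,0,0,0,0],[0,0,0.185,0,0,0,0],[0,0,0.185,0,0,0,0],[0,0,0.185,0,0,0,0],[0,0,0.185,0,0,0,0],[0,0,0.185,0,0,0,0],[0,0,0.185,0,0,0,0],[0,0,0,0,0,0,0]]'
sed -i 's/^u=-want/want=want*[-1,-1,1];&/; s/^u=-want/u=want/; s/;u=-want/;u=want/; s/R\.T@want)/R.T@(want*[-1,-1,1]))/' plan.py; grep -n want plan.py
python3 -c "
from rig import observe
s=observe();print(s['q'])"; python3 plan.py 0.467 -0.2875 13.7 0
```

```text
time_s: 11.52
position: [0.49, -0.2644, 0.3264]
tool_rot: [[0.021, 0.798, 0.602], [0.981, -0.133, 0.141], [0.193, 0.587, -0.786]]
ft_force: [-0.5, 0.3, -0.4]
grip_width: -0.0003
gripper_force: 0.0
time_s: 12.52
position: [0.49, -0.2643, 0.3264]
tool_rot: [[0.772, 0.203, 0.602], [0.147, -0.979, 0.141], [0.618, -0.021, -0.786]]
ft_force: [-1.2, 0.1, -0.6]
grip_width: -0.0002
gripper_force: 0.0
8:want=np.c_[-np.cos(.7)*X-np.sin(.7)*Z,Y,np.sin(.7)*X-np.cos(.7)*Z]
10:print('t',s['time_s'],'rot err (tool)',Ro.from_matrix(R.T@(want*[-1,-1,1])).as_rotvec().round(3))
11:want=want*[-1,-1,1];u=want[:,0];f=want[:,2]
20:    print(n,q.round(3),((q-p)@want*1000).round(1));p=q
[-57.04047817   9.97237931  84.53688031  37.1792237   74.33832263
  14.89371313]
t 12.525 rot err (tool) [ 0.006  0.033 -0.04 ]
pre [ 0.41  -0.301  0.139] [-186.6   17.    87.9]
under [ 0.46  -0.289  0.078] [-0. -0. 80.]
contact [ 0.469 -0.287  0.086] [12.  0. -0.]
4 [ 0.47  -0.287  0.095] [ 7.   0.  -6.8]
8 [ 0.472 -0.286  0.105] [ 7.5 -0.  -6.3]
12 [ 0.474 -0.286  0.114] [ 7.9 -0.  -5.8]
16 [ 0.477 -0.285  0.124] [ 8.3 -0.  
[... 282 characters left out ...]
181] [10.   0.  -0.6]
48 [ 0.522 -0.274  0.187] [10.   0.   0.1]
52 [ 0.53  -0.272  0.193] [10.   0.   0.8]
56 [ 0.538 -0.27   0.198] [ 9.9 -0.   1.5]
60 [ 0.547 -0.268  0.203] [9.8 0.  2.3]
64 [ 0.556 -0.266  0.206] [ 9.6 -0.   3. ]
68 [ 0.565 -0.264  0.21 ] [9.4 0.  3.6]
72 [ 0.575 -0.261  0.212] [9.1 0.  4.3]
76 [ 0.584 -0.259  0.214] [ 8.8 -0.   5. ]
80 [ 0.594 -0.256  0.215] [8.5 0.  5.6]
84 [ 0.604 -0.254  0.216] [ 8.1 -0.   6.2]
88 [ 0.614 -0.252  0.216] [ 7.6 -0.   6.8]
91 [ 0.621 -0.25   0.215] [ 5.3 -0.   5.4]
94 [ 0.629 -0.248  0.214] [4.8 0.  5.7]
97 [ 0.636 -0.246  0.212] [ 4.5 -0.   6. ]
100 [ 0.643 -0.245  0.21 ] [ 4.2 -0.   6.2]
back [ 0.567 -0.263  0.302] [   0.   -0. -120.]
```

```bash
python3 -m jog '[[0.006,0.033,-0.04,0,0,0,0],[0,0,0,-0.047,0.004,0,0],[0,0,0,-0.047,0.004,0,0],[0,0,0,-0.047,0.004,0,0],[0,0,0,-0.046,0.005,0,0],[0,0,0,0,0,0.02,0],[0,0,0,0,0,0.02,0],[0,0,0,0,0,0,0],[0,0,0,0,0,0,0]]'
python3 plan.py 0.467 -0.2875 13.7 0|head -3
```

```text
time_s: 13.65
position: [0.3801, -0.3085, 0.176]
tool_rot: [[0.743, 0.237, 0.626], [0.182, -0.971, 0.152], [0.644, 0.001, -0.765]]
ft_force: [-0.4, -0.2, -0.3]
grip_width: 0.0001
gripper_force: 0.0
t 13.65 rot err (tool) [0.    0.    0.001]
pre [ 0.41  -0.301  0.139] [ 0.   0.2 48.4]
under [ 0.46  -0.289  0.078] [-0. -0. 80.]
```

```bash
python3 -m jog '[[0,0,0,0,0,0.024,0],[0,0,0,0,0,0.024,0],[0,0,0,0,0,0.02,0],[0,0,0,0,0,0.02,0],[0,0,0,0,0,0.02,0],[0,0,0,0,0,0.02,0],[0,0,0,0,0,0,0]]'
python3 -m jog '[[0,0,0,0.006,0,0,0],[0,0,0,0.006,0,0,0],[0,0,0,0.007,0,-0.007,0],[0,0,0,0.0075,0,-0.006,0],[0,0,0,0.008,0,-0.006,0],[0,0,0,0,0,0,0]]'
python3 - <<'E'
from rig import optics
import cv2,numpy as np
a=optics.get_image('scene')['pixels'][150:270,120:260];b=optics.get_image('side')['pixels'][250:370,190:330]
cv2.imwrite('pics/c5.png',cv2.resize(np.hstack([a,b]),None,fx=2.8,fy=2.8,interpolation=2)[:,:,::-1])
E
```

```text
time_s: 14.52
position: [0.4606, -0.2884, 0.0771]
tool_rot: [[0.743, 0.237, 0.625], [0.18, -0.971, 0.154], [0.644, -0.002, -0.765]]
ft_force: [0.0, -0.0, -0.1]
grip_width: 0.0001
gripper_force: 0.0
time_s: 15.28
position: [0.4742, -0.2856, 0.1153]
tool_rot: [[0.743, 0.236, 0.626], [0.181, -0.972, 0.152], [0.644, 0.001, -0.765]]
ft_force: [-1.5, -1.0, -0.7]
grip_width: 0.0001
gripper_force: 0.5
```

View pics/c5.png

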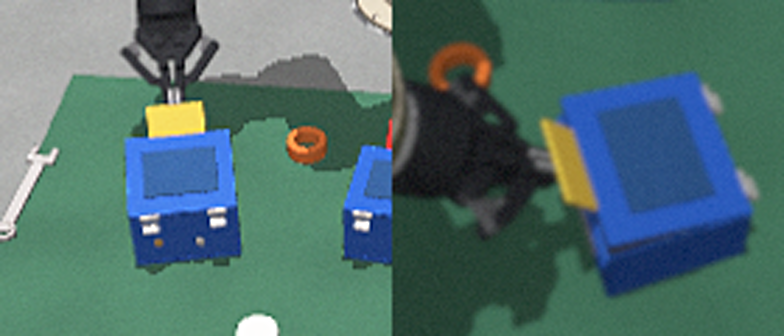

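The fingertip is under tab A (crop (175,100)). The lid is slightly ajar, the box is in place and the tape roll is clear. I run the same arc.

```bash
python3 -m jog '[[0,0,0,0.0083,0,-0.005,0],[0,0,0,0.0087,0,-0.0046,0],[0,0,0,0.009,0,-0.004,0],[0,0,0,0.0093,0,-0.0033,0],[0,0,0,0.0095,0,-0.0027,0],[0,0,0,0.0097,0,-0.002,0],[0,0,0,0.0099,0,-0.0013,0],[0,0,0,0.01,0,-0.0006,0],[0,0,0,0.01,0,0,0],[0,0,0,0.01,0,0.001,0]]'
python3 -m jog '[[0,0,0,0.0099,0,0.0015,0],[0,0,0,0.0098,0,0.0023,0],[0,0,0,0.0096,0,0.003,0],[0,0,0,0.0094,0,0.0036,0],[0,0,0,0.0091,0,0.0043,0],[0,0,0,0.0088,0,0.005,0],[0,0,0,0.0085,0,0.0056,0],[0,0,0,0,0,0,0]]'
python3 plan.py 0.467 -0.2875 13.7 0|head -1
```

```text
time_s: 16.62
position: [0.5307, -0.2717, 0.1928]
tool_rot: [[0.744, 0.236, 0.626], [0.18, -0.972, 0.153], [0.644, -0.001, -0.765]]
ft_force: [0.0, 0.3, -0.0]
grip_width: -0.0001
gripper_force: 0.2
time_s: 17.62
position: [0.5949, -0.256, 0.2149]
tool_rot: [[0.743, 0.237, 0.626], [0.18, -0.972, 0.153], [0.644, -0.001, -0.765]]
ft_force: [-0.6, 0.5, 0.1]
grip_width: 0.0001
gripper_force: 0.0
t 17.625 rot err (tool) [-0.001  0.    -0.001]
```

The arm is exactly on the planned path. I finish the push, back off, and take a full check.

```bash
python3 -m jog '[[0,0,0,0.0081,0,0.0062,0],[0,0,0,0.0076,0,0.0068,0],[0,0,0,0.0053,0,0.0054,0],[0,0,0,0.0048,0,0.0057,0],[0,0,0,0.0045,0,0.006,0],[0,0,0,0.0042,0,0.0062,0],[0,0,0,0.004,0,0.0064,0],[0,0,0,0,0,0,0],[0,0,0,0,0,0,0]]'
python3 -m jog '[[0,0,0,0,0,-0.01,0],[0,0,0,0,0,-0.03,0],[0,0,0,0,0,-0.04,0],[0,0,0,0,0,-0.05,0],[0,0,0,0,0,-0.05,0],[0,0,0,0,0,0,0],[0,0,0,0,0,0,0],[0,0,0,0,0,0,0],[0,0,0,0,0,0,0],[0,0,0,0,0,0,0]]'
python3 - <<'E'
from rig import optics
import cv2,numpy as np
a=optics.get_image('scene')['pixels'][120:300,110:430];b=optics.get_image('side')['pixels'][60:400,140:400]
o=np.zeros((525,790,3),np.uint8);o[:216,:384]=cv2.resize(a,(384,216));o[:,389:790]=cv2.resize(b,(401,525))
cv2.imwrite('pics/c6.png',o[:,:,::-1])
E
```

```text
time_s: 18.75
position: [0.6496, -0.2429, 0.207]
tool_rot: [[0.744, 0.236, 0.626], [0.18, -0.972, 0.153], [0.644, -0.001, -0.765]]
ft_force: [0.1, -0.3, 0.5]
grip_width: -0.0003
gripper_force: 0.0
time_s: 20.0
position: [0.5373, -0.2702, 0.3443]
tool_rot: [[0.744, 0.236, 0.625], [0.18, -0.972, 0.153], [0.644, -0.002, -0.765]]
ft_force: [0.7, 0.1, 0.2]
grip_width: 0.0001
gripper_force: 0.0
```

View pics/c6.png

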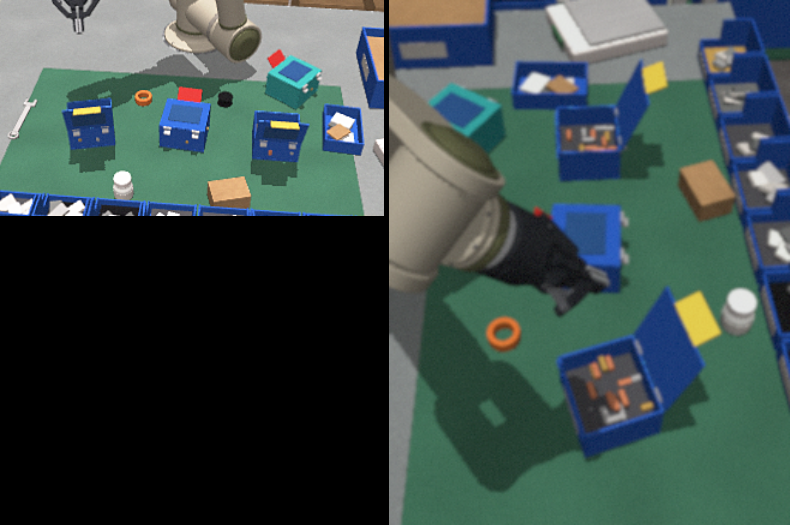

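Both yellow-tabbed lids lie back on their stops (side crop (670,345) and (632,105)). The red-tabbed box is shut, everything else is in place and the arm is clear, so I hand the job in.

```bash
python3 -c "
from rig import job
print(job.close_job())"
```

```text
the job is handed in; nothing more can be done
None
```

Both yellow-tabbed boxes stand open with their lids back on their stops, the red-tabbed box is still shut, nothing else looks moved in the last pictures, and I handed the job in at about 20 s of the 58 s allowed.

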